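# Load the tag reader

### The arm

A 6-joint arm with a two-finger parallel gripper is mounted at the origin on a cart in front of the work surface, level with it; the furniture and walls round the work are solid. World frame = base frame: x ahead of the robot, y to its left, z up, the work surface at z = 0. Lengths are in m, angles in degrees, forces in N, time in s.
With the tool pointing down it reaches from about 0.3 to 0.75 m from the base axis. Payload 8.5 kg.
Tool frame: the origin (TCP) lies on the mounting face of the last link; the fingertips stand tip_extent ahead of it and the grasp point (between the pads) lies 155 mm ahead of it (tip_extent is the distance from the TCP to the fingertips, in m); z points along the fingers, y is the line along which they close (so a half turn about z gives the same grasp; the last joint's range is limited). The gripper opens to 85 mm and grips with 20 to 120 N. Pads are 22 mm wide; open, the fingers measure 114 mm over their backs; the gripper's body (76 mm by 85 mm) begins 54 mm behind the grasp point. The pads swing forward as they close: fully open they stand 13 mm farther back than shut.
Start: joints at [52.924, 21.807, 74.336, -0, 83.858, -12.336], TCP at [0.23, 0.5, 0.405] pointing down, gripper open.
Joint ranges: [-178.18, 178.18], [-50.72, 133.34], [12.68, 142.11], [-81.47, 261.47], [9.98, 163.14], [-165.26, 165.26]. Speed limits (degrees/s): [136.94, 136.94, 180, 180, 180, 180].

### API

Orientations are given as a 3x3 rotation matrix whose columns are the frame's x, y, z axes.
In Python, from rig import observe, get_image, camera_params, close_job, tip_extent gives the robot as it stands.
- The arm moves only by the shell command python3 -m creep 'ROWS' [FORCE]. ROWS is JSON, a list of rows, each an object with "jaw": the gripper's target within -1 to 1 (shut at 1, half-way at 0, fully open at -1); "travel": the shift along the world's x, y, z in mm, a list of three; "roll": the turn about the world's z in rad. A call has 1 to 12 rows; each row is the pose to reach, as a shift and turn from the pose commanded when the call began; what a row does not reach only later rows make up. A row lasts 1/10 s, in which the tool goes at most 50 mm and 8.59 degrees, less where a joint would pass 70% of its speed; a pose out of reach is approached as far as the arm can. A call with a gripper value outside its range is refused whole. The fingers move at their own pace and stop on an object; FORCE is the grip in N (left out, the last holds). Time passes only in rows, so rows that repeat a pose let the fingers close. It gives the time, the measured TCP pose, the force, the opening and the grip force at its end, in the units of the state.
- observe(): the state, without advancing time (a new reading comes with each control period).
- get_image(name): name is "scene" or "side" or "wrist"; returns (picture, depth): 400x640x3 uint8, red, green, blue; 400x640 float32, m along the optical axis (not along the pixel's ray), 0 where there is no reading.
- camera_params(name): a dict with "mtx" (3x3 intrinsics, pixels), "extrinsics" (4x4, takes a point from camera to world coordinates). Camera axes: x right, y down, z forward; pixel columns grow to the right and rows downward; lengths in m; the calibration is good to about 2 mm. A picture is of the moment at which its call begins: read the wrist's pose just before it. camera_params takes no time and is no camera call; for the wrist camera it gives the pose at the moment of the call.
- close_job(): hands the job in; it is judged then, once.
The state is a dict: "time_s": time; "q": joint angles; "qvel": joint speeds; "joint_efforts": joint torques, N m; "position": TCP position; "tool_rot": TCP orientation; "ft_force": force on the tool from outside, world axes, zero at the start; "wrist_torque": the same for the moment, N m; "grip_width": finger opening in m; "gripper_force": force on a finger pad.
Only numpy, scipy, OpenCV 4.12 (cv2) and the standard library are available. Lean on these libraries where they do the work, as an engineer would, in place of code of your own. Each camera call takes 0.05 s, during which the arm holds its last target. There are 200 camera calls.

### The job

Lay the banded stack of price tags that lies just left of the tag reader flat in the pocket of the reader's sled, then slide the loaded sled by its push bar through the low tunnel under the white reader head until it is fully home against the stop hidden inside, and let go. How deep the stop sits differs from time to time, so feel for it gently: the reader must never be loaded with more than 30 N in all. Leave the other wares where they stand.

Things in the scene. Friction and masses are not known exactly. Their poses are not given: they have to be found in the camera images.
- tags_center (a point): Centre (half-way up) of the loose banded stack of brown kraft price tags, 37 mm (its x) by 49 mm (its y) by 11 mm high, 20 g, lying flat; pinch it across its x, the 37 mm. It goes into the pocket with its y along the sled's x, either way round.
- reader: Tag reader, fixed. Origin under its base plate on the tunnel's centre line; x is the push direction, z up. Base plate 365 mm long (x -200 to 165), 130 wide, top at z 8. White reader head over x 60 to 165, 100 wide, top at z 60. Channel walls 59 mm apart, 20 high from x 40; flared lips, 14 high, widen to 90 mm at x 4. The sled slides with friction of 1 to 4 N; its weight and friction count as load on the reader.
- reader_mouth (a point): Middle of the tunnel's mouth, on the base plate: x 60, y 0, z 8 mm of the reader, axes as the reader. The roof is 20 mm above this point. Deep inside is the stop, a block whose face the sled's nose meets: hidden somewhere 56 to 86 mm beyond this point, fixed during the job, found only by feel. A push of 4 to 5 N above sliding friction seats the sled.
- sled: Loose grey sled, 0.28 to 0.46 kg, on the open base plate before the tunnel, up to 0.15 rad out of line. Origin on its underside below the pocket's middle, x towards its nose (edge at x 34 mm), z up. 56 mm wide, 68 long at the pocket; a 36 mm wide tail runs back to x -156. Pocket 56 mm (x) by 44 mm (y) inside, floor at z 5, rim at z 9; tags lying flat in it clear the tunnel roof by 4 mm.
- sled_bar (a point): Centre of the sled's upright black push bar at its tail: 12 mm thick (along the sled's x, the way to grip it), 80 mm wide (y), 44 mm high, reaching 22 mm above and below this point; at x -140, y 0, z 30 mm of the sled, axes as the sled. It stays outside the tunnel and its lips when the sled is home.
- home_button (a joint): Travel in m of the light orange spring button (under 1 N) in the face of the stop: 0 when untouched, 0.006 when the sled's nose bears on the stop. It reads 0 until the last 6 mm of the push.
- teal_cup: Bystander, loose, to be left alone: teal and tan stoneware cup, 64x65x63 mm. Origin under its centre.
- blue_mug: Bystander, loose, to be left alone: dark blue handleless mug, 70x72x63 mm. Origin under its centre.
- flagon: Bystander, loose, to be left alone: teal flagon with a handle, 72x87x126 mm. Origin under its centre.
- pebble: Bystander, loose, to be left alone: black round paperweight, 47x54x36 mm. Origin under its centre.
- green_cup: Bystander, loose, to be left alone: small green cup, 40x40x35 mm. Origin under its centre.
- sand_mug: Bystander, loose, to be left alone: sand-coloured mug with a handle, 68x88x61 mm. Origin under its centre.
- black_bowl: Bystander, loose, to be left alone: black bowl, 98x96x35 mm. Origin under its centre.
Things that resemble listed ones, but are neither listed nor needed, are in the scene too. What is shaped like the part that bears tags_center but yellow is not meant.

How it is judged:
By the outcome, as a careful person would: the job done as asked, in the order asked, and still so for the second after the job is handed in, with the robot touching nothing.
It also fails if it takes over 61 s, if anything falls off the work surface, if the arm or the gripper's body presses on something with over 40 N, if the wrist force passes 120 N, or if a joint passes its speed limit or range.

## Working session

There is one attempt and no reset: what is moved stays moved. The work goes in short steps, Python scripts to look and compute and a shell command to move; the robot and the scene stay as the last step left them, time stands still between calls to the robot, and variables do not carry over. Pictures are saved under pics/ and viewed, at most 10 in all, crops included, and the job is handed in when it is done.

```bash
mkdir -p pics
python3 - <<'E'
from rig import *
import cv2,numpy as np
o=observe();print(o['time_s'],o['position'],o['tool_rot'],o['ft_force'],o['grip_width'],tip_extent)
for n in("scene","side"):
    p,d=get_image(n);cv2.imwrite(f'pics/{n}0.png',p[...,::-1]);np.savez(f'{n}0.npz',p=p,d=d,**camera_params(n))
E
```

```text
0.0 [0.23014712 0.49948063 0.40412671] [[-9.08223213e-01  4.18485190e-01 -8.60735765e-04]
 [ 4.18485971e-01  9.08222516e-01 -1.16312633e-03]
 [ 2.94988459e-04 -1.41658418e-03 -9.99998953e-01]] [ 0.17129982  0.97834474 -0.32651303] 0.08523776692177801 0.1734
```

View pics/scene0.png

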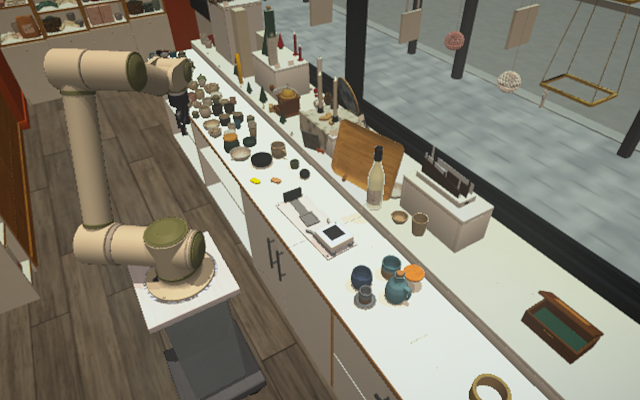

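View pics/side0.png

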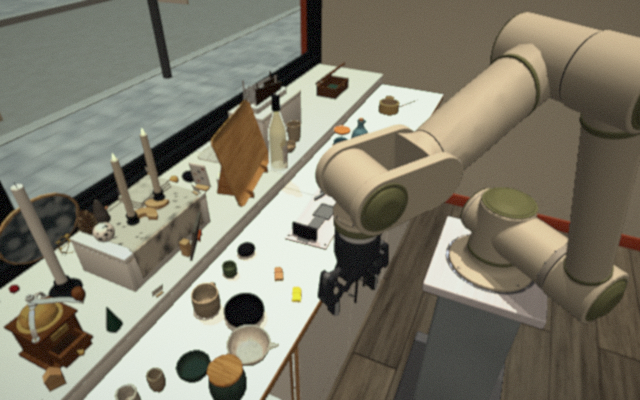

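The scene view shows the reader head at (335,235) and the sled's black bar at (292,195). Candidates for the tags are a brown/orange slab at (276,181) and a yellow one at (255,181), the decoy. In the side view these are brown (279,273) and yellow (297,295). I choose the brown one and check it in a crop.

```bash
cat > h.py <<'E'
import numpy as np,cv2
def cloud(d,K,E):
    v,u=np.mgrid[:d.shape[0],:d.shape[1]]
    c=np.stack([(u-K[0,2])/K[0,0]*d,(v-K[1,2])/K[1,1]*d,d,np.ones_like(d)],-1)
    return (c@E.T)[...,:3]
E
python3 - <<'E'
from h import *
for n,pts in(("scene",[(276,181),(255,181),(292,195),(335,235),(305,217),(304,173),(325,243)]),("side",[(279,273),(297,295),(245,250),(230,268)])):
    z=np.load(f'{n}0.npz');P=cloud(z['d'],z['mtx'],z['extrinsics'])
    for u,v in pts: print(n,u,v,P[v,u].round(4),z['p'][v,u])
z=np.load('scene0.npz');c=z['p'][160:270,235:375,::-1];cv2.imwrite('pics/c1.png',cv2.resize(c,None,fx=5,fy=5,interpolation=cv2.INTER_CUBIC))
E
```

```text
scene 276 181 [0.5064 0.2883 0.0043] [187 147 100]
scene 255 181 [0.4282 0.3327 0.0072] [231 232   9]
scene 292 195 [0.5047 0.1346 0.0338] [57 58 54]
scene 335 235 [ 0.5202 -0.1629  0.0503] [65 66 63]
scene 305 217 [0.4977 0.0177 0.008 ] [143 141 131]
scene 304 173 [0.6194 0.241  0.0323] [61 60 58]
scene 325 243 [ 0.4727 -0.1726  0.0439] [143 128 114]
side 279 273 [0.5043 0.3025 0.01  ] [215 158  96]
side 297 295 [0.4258 0.3508 0.0105] [234 235  71]
side 245 250 [0.6222 0.281  0.0285] [30 28 30]
side 230 268 [0.6358 0.3382 0.005 ] [74 81 54]
```

View pics/c1.png

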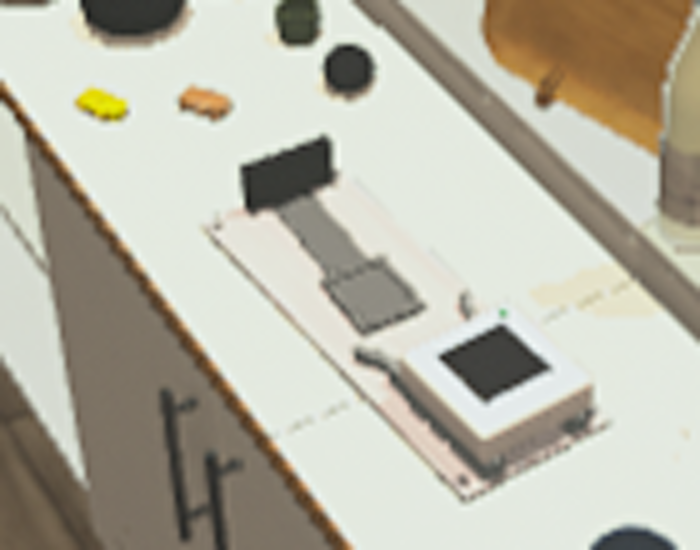

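The crop confirms the brown kraft stack at crop (205,102), with yellow at (102,103). The sled's bar, tail and pocket are open, and the mouth points along about -y. Next I move over the area for a wrist look.

```bash
python3 -m creep '[{"jaw":-1,"travel":[30,-40,0],"roll":0},{"jaw":-1,"travel":[60,-75,0],"roll":0},{"jaw":-1,"travel":[90,-110,0],"roll":0},{"jaw":-1,"travel":[120,-150,0],"roll":0},{"jaw":-1,"travel":[150,-190,0],"roll":0},{"jaw":-1,"travel":[175,-225,0],"roll":0},{"jaw":-1,"travel":[200,-260,0],"roll":0},{"jaw":-1,"travel":[220,-300,0],"roll":0},{"jaw":-1,"travel":[220,-300,0],"roll":0},{"jaw":-1,"travel":[220,-300,0],"roll":0},{"jaw":-1,"travel":[220,-300,0],"roll":0}]'
python3 - <<'E'
from rig import *
import cv2,numpy as np
o=observe();print(o['position'],o['tool_rot'][:,1],o['ft_force'])
c=camera_params("wrist")
p,d=get_image("wrist");cv2.imwrite('pics/w1.png',p[...,::-1]);np.savez('w1.npz',p=p,d=d,**c)
print(c)
E
```

```text
time_s: 1.2
position: [0.4497, 0.2001, 0.4046]
tool_rot: [[-0.909, 0.418, -0.001], [0.418, 0.909, 0.0], [0.001, -0.0, -1.0]]
ft_force: [-0.1, 0.2, -0.3]
grip_width: 0.0852
gripper_force: 0.0
[0.44973352 0.20014039 0.40459397] [ 4.17763549e-01  9.08555781e-01 -9.66346633e-05] [-0.14746337  0.24417338 -0.34521362]
{'mtx': array([[321.91042404,   0.        , 318.55274155],
       [  0.        , 321.91042404, 194.15592368],
       [  0.        ,   0.        ,   1.        ]]), 'extrinsics': array([[ 4.17999722e-01,  8.73781723e-01,  2.48559315e-01,
         3.86516235e-01],
       [ 9.08447071e-01, -4.01932092e-01, -1.14780279e-01,
         2.29790860e-01],
       [-3.88943871e-04,  2.73781107e-01, -9.61791950e-01,
         3.74621007e-01],
       [ 0.00000000e+00,  0.00000000e+00,  0.00000000e+00,
         1.00000000e+00]])}
```

View pics/w1.png

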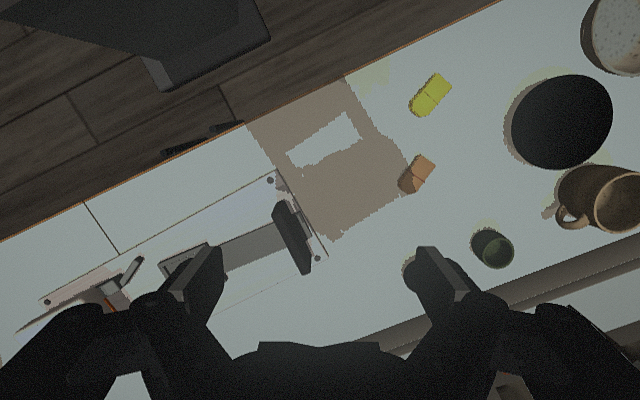

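The wrist view shows the tags at (417,173), yellow at (430,95), the bar at (292,237), the plate's rear corners at about (275,170) and (325,258), and the round black pebble near (410,265).

Run:
```python
from h import *
z=np.load('w1.npz');P=cloud(z['d'],z['mtx'],z['extrinsics']);p=z['p'];H=cv2.cvtColor(p,cv2.COLOR_RGB2HSV)
def rect(m,n):
    q=P[m];r=cv2.minAreaRect((q[:,:2]*1000).astype(np.float32));print(n,len(q),r,q[:,2].mean().round(4),np.percentile(q[:,2],[5,50,95]).round(4))
    return r
roi=np.zeros(p.shape[:2],bool);roi[145:202,390:445]=1
m=roi&(P[...,2]>.007)&(H[...,1]>70);rect(m,'tags')
print('table z',P[100:120,480:500,2].mean(), P[200:215,440:470,2].mean())
roi[:]=0;roi[190:285,255:330]=1
rect(roi&(P[...,2]>.050),'bar')
for u,v in[(225,190),(240,250),(180,270),(190,258),(274,174)]:print(u,v,P[v,u].round(4),p[v,u])
big=cv2.resize(p[150:310,20:440,::-1],None,fx=1.9,fy=1.9,interpolation=cv2.INTER_CUBIC);cv2.imwrite('pics/c2.png',cv2.convertScaleAbs(big,alpha=1.5))
```

```text
tags 731 ((454.1219177246094, 263.7154541015625), (150.42669677734375, 43.885955810546875), 32.73567199707031) 0.0123 [0.0101 0.0119 0.0132]
table z 0.002558602539563292 0.001457285684111261
bar 854 ((457.61651611328125, 167.46871948242188), (44.036109924316406, 183.89675903320312), 62.230709075927734) 0.067 [0.0528 0.0574 0.0592]
225 190 [4.314e-01 8.480e-02 1.000e-04] [146 156 155]
240 250 [0.5042 0.0694 0.0137] [93 94 91]
180 270 [0.4211 0.1541 0.2615] [30 27 28]
190 258 [0.4207 0.1551 0.253 ] [12 13 22]
274 174 [0.4374 0.1492 0.0085] [150 159 166]
```

View pics/c2.png

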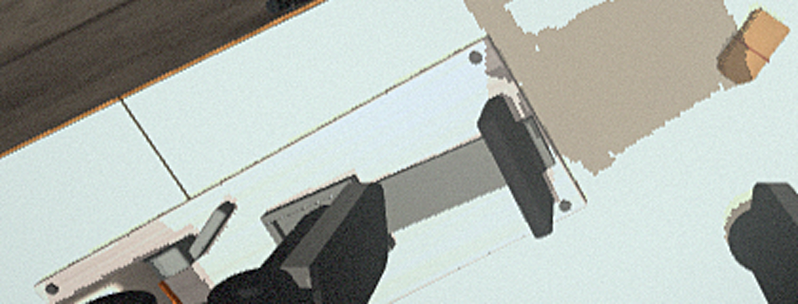

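The crop shows the rear plate screws at (475,57) and (565,206), the front one at (52,289), and a finger partly hiding the pocket. I filter out the outliers and fit.

Run:
```python
from h import *
z=np.load('w1.npz');K,E=z['mtx'],z['extrinsics'];P=cloud(z['d'],K,E);p=z['p'];H=cv2.cvtColor(p,cv2.COLOR_RGB2HSV)
def ray(u,v,h):
    d=E[:3,:3]@[(u-K[0,2])/K[0,0],(v-K[1,2])/K[1,1],1];t=(h-E[2,3])/d[2];return (E[:3,3]+t*d)*1000
def rect(m,h,n):
    m=cv2.morphologyEx(m.astype(np.uint8),cv2.MORPH_OPEN,np.ones((3,3)));v,u=np.nonzero(m)
    q=np.array([ray(a,b,h)[:2] for a,b in zip(u,v)]);print(n,len(q),cv2.minAreaRect(q.astype(np.float32)),q.mean(0))
roi=np.zeros(p.shape[:2],bool);roi[145:202,390:445]=1
rect(roi&(P[...,2]>.008)&(P[...,2]<.016)&(H[...,1]>70),.011,'tags top')
rect(roi&(H[...,1]>70)&(H[...,0]<20)&(H[...,2]>60),.011,'tags col')
roi[:]=0;roi[190:285,255:330]=1
rect(roi&(P[...,2]>.054)&(P[...,2]<.064),.060,'bar')
a,b,c=[ray(20+x/1.9,150+y/1.9,.008) for x,y in[(475,57),(565,206),(52,289)]];print(a,b,c)
print('axis',(c-a)/np.linalg.norm(c-a),(a+b)/2,np.linalg.norm(a-b))
# right edge of tail / plate edges
for n,pts,h in(('plate side',[(300,138),(60,275)],.008),('rear',[(488,38),(586,205)],.008),('tail L',[(470,145),(395,178)],.013),('tail R',[(505,188),(410,228)],.013)):
    q=[ray(20+x/1.9,150+y/1.9,h) for x,y in pts];print(n,q[0][:2],q[1][:2],np.arctan2(*(q[1]-q[0])[[0,1]]))
```

```text
tags top 712 ((506.9938049316406, 297.7912292480469), (24.15308952331543, 44.08424377441406), 34.109683990478516) [506.38531317 298.86609993]
tags col 694 ((507.1171569824219, 297.874755859375), (23.855031967163086, 44.08424377441406), 34.109683990478516) [506.47340255 299.01239017]
bar 749 ((505.61065673828125, 142.85948181152344), (12.133797645568848, 78.3585433959961), 89.12950134277344) [504.63263144 142.8223954 ]
[441.89472979 141.64436968   8.        ] [556.85078588 149.62186938   8.        ] [ 466.37902001 -198.04431222    8.        ]
axis [ 0.07189211 -0.99741241  0.        ] [499.37275784 145.63311953   8.        ] 115.2325272382136
plate side [442.52547575  15.74891046] [ 459.72427397 -186.15682197] 3.0566154720716274
rear [434.59986468 154.27508223] [561.98456913 162.52761038] 1.5061024384660464
tail L [490.77499717 113.92580205] [490.83803288  59.72318958] 3.140429689689545
tail R [526.69117647 120.86765238] [526.36210262  51.21885452] -3.1368679288433623
```

The bar fits 12×78 mm, as expected. The tags fit only 24×44 mm where 37×49 is listed, so I take a closer look.

```bash
python3 -m creep '[{"jaw":-1,"travel":[20,40,-20],"roll":0},{"jaw":-1,"travel":[35,70,-60],"roll":0},{"jaw":-1,"travel":[50,98,-90],"roll":0},{"jaw":-1,"travel":[57,98,-120],"roll":0},{"jaw":-1,"travel":[57,98,-120],"roll":0},{"jaw":-1,"travel":[57,98,-120],"roll":0}]'
python3 - <<'E'
from rig import *
import cv2,numpy as np
c=camera_params("wrist")
p,d=get_image("wrist");cv2.imwrite('pics/w2.png',cv2.convertScaleAbs(p[...,::-1],alpha=1.3));np.savez('w2.npz',p=p,d=d,**c)
E
```

```text
time_s: 1.85
position: [0.5067, 0.2981, 0.2854]
tool_rot: [[-0.909, 0.417, -0.0], [0.417, 0.909, -0.0], [0.0, -0.0, -1.0]]
ft_force: [-0.6, 0.5, 0.5]
grip_width: 0.0851
gripper_force: 0.0
```

View pics/w2.png

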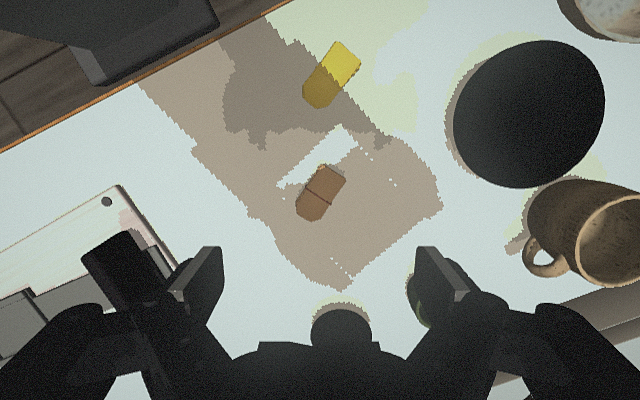

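The view shows the brown stack at (320,192) with a band across it, and yellow of the same shape at (330,75). The pebble is at (340,328). I crop in on the stack.

Run:
```python
from h import *
z=np.load('w2.npz');K,E=z['mtx'],z['extrinsics'];P=cloud(z['d'],K,E);p=z['p'];H=cv2.cvtColor(p,cv2.COLOR_RGB2HSV)
def ray(u,v,h):
    d=E[:3,:3]@[(u-K[0,2])/K[0,0],(v-K[1,2])/K[1,1],1];t=(h-E[2,3])/d[2];return (E[:3,3]+t*d)*1000
roi=np.zeros(p.shape[:2],bool);roi[150:235,280:362]=1
for n,m in(('col',roi&(H[...,1]>90)),('z',roi&(P[...,2]>.007))):
    m=cv2.morphologyEx(m.astype(np.uint8),cv2.MORPH_OPEN,np.ones((3,3)));v,u=np.nonzero(m)
    q=np.array([ray(a,b,.011)[:2] for a,b in zip(u,v)]);print(n,len(q),cv2.minAreaRect(q.astype(np.float32)),q.mean(0),q.min(0),q.max(0),P[m>0][:,2].mean())
c=cv2.resize(p[140:245,265:375,::-1],None,fx=5,fy=5,interpolation=cv2.INTER_CUBIC);cv2.imwrite('pics/c3.png',cv2.convertScaleAbs(c,alpha=1.6))
```

```text
col 1308 ((506.7842102050781, 298.2215881347656), (23.751422882080078, 45.12282180786133), 32.45084762573242) [506.66212548 299.53941455] [485.95438767 276.61610148] [524.76831679 321.99950045] 0.01274755142249834
z 1599 ((507.3530578613281, 297.87078857421875), (24.583553314208984, 45.33530044555664), 33.871559143066406) [506.63135062 298.77607651] [485.95438767 276.24704261] [525.77921314 322.07166688] 0.012833647355932511
```

View pics/c3.png

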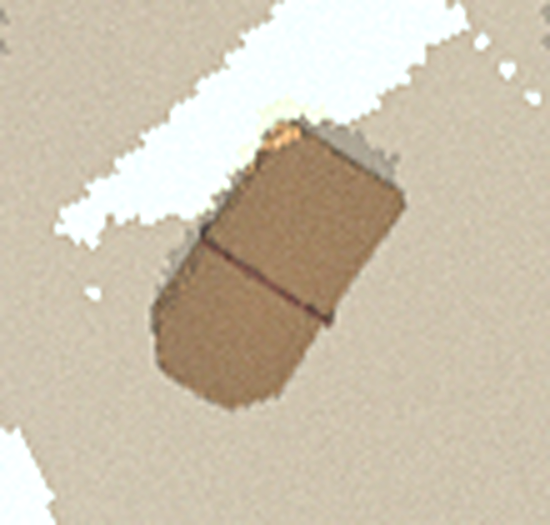

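The stack is physically about 24×45 mm, with long sides 33° off world y. The listed 37×49 looks like the bounding box of a skewed part. I pinch its real long sides, keeping the tips about 5 mm up so they later clear the pocket rim.

```bash
python3 -m creep '[{"jaw":-1,"travel":[0,0,-15],"roll":-0.14},{"jaw":-1,"travel":[0,0,-30],"roll":-0.28},{"jaw":-1,"travel":[0,0,-50],"roll":-0.42},{"jaw":-1,"travel":[0,0,-75],"roll":-0.564},{"jaw":-1,"travel":[0,0,-95],"roll":-0.564},{"jaw":-1,"travel":[0,0,-105],"roll":-0.564},{"jaw":-1,"travel":[0,0,-107.5],"roll":-0.564},{"jaw":-1,"travel":[0,0,-107.5],"roll":-0.564},{"jaw":0,"travel":[0,0,-107.5],"roll":-0.564}]' 20
python3 -m creep '[{"jaw":0.3,"travel":[0,0,0],"roll":0},{"jaw":0.5,"travel":[0,0,0],"roll":0},{"jaw":0.7,"travel":[0,0,0],"roll":0},{"jaw":0.9,"travel":[0,0,0],"roll":0},{"jaw":1,"travel":[0,0,0],"roll":0},{"jaw":1,"travel":[0,0,0],"roll":0},{"jaw":1,"travel":[0,0,0],"roll":0},{"jaw":1,"travel":[0,0,0],"roll":0}]' 20
```

```text
time_s: 2.8
position: [0.5074, 0.2976, 0.1786]
tool_rot: [[-0.544, 0.839, 0.002], [0.839, 0.544, 0.001], [-0.001, 0.002, -1.0]]
ft_force: [0.0, 1.1, -0.1]
grip_width: 0.0731
gripper_force: 0.0
time_s: 3.6
position: [0.5072, 0.2975, 0.1775]
tool_rot: [[-0.544, 0.839, 0.0], [0.839, 0.544, 0.0], [-0.0, 0.0, -1.0]]
ft_force: [-2.1, -0.0, 5.6]
grip_width: 0.0207
gripper_force: 19.7
```

The grip holds at 21 mm. I lift, turn the long side along the sled, and look over the pocket.

```bash
python3 -m creep '[{"jaw":1,"travel":[0,0,15],"roll":0},{"jaw":1,"travel":[0,0,50],"roll":0},{"jaw":1,"travel":[0,-15,90],"roll":-0.1},{"jaw":1,"travel":[0,-45,115],"roll":-0.2},{"jaw":1,"travel":[0,-80,118],"roll":-0.3},{"jaw":1,"travel":[0,-120,118],"roll":-0.4},{"jaw":1,"travel":[0,-160,118],"roll":-0.5},{"jaw":1,"travel":[0,-200,118],"roll":-0.575},{"jaw":1,"travel":[0,-240,118],"roll":-0.575},{"jaw":1,"travel":[0,-260,118],"roll":-0.575},{"jaw":1,"travel":[0,-260,118],"roll":-0.575},{"jaw":1,"travel":[0,-260,118],"roll":-0.575}]'
python3 - <<'E'
from rig import *
import cv2,numpy as np
c=camera_params("wrist")
p,d=get_image("wrist");cv2.imwrite('pics/w3.png',cv2.convertScaleAbs(p[...,::-1],alpha=1.3));np.savez('w3.npz',p=p,d=d,**c)
o=observe();print(o['position'],o['ft_force'],o['wrist_torque'])
E
```

```text
time_s: 4.8
position: [0.5072, 0.0377, 0.295]
tool_rot: [[0.001, 1.0, -0.001], [1.0, -0.001, 0.0], [0.0, -0.001, -1.0]]
ft_force: [0.7, 0.4, 0.4]
grip_width: 0.0208
gripper_force: 19.8
[0.50711962 0.03819953 0.29505148] [ 0.77730787 -0.39873292 -0.24652386] [0.0148821  0.00306379 0.02984123]
```

View pics/w3.png

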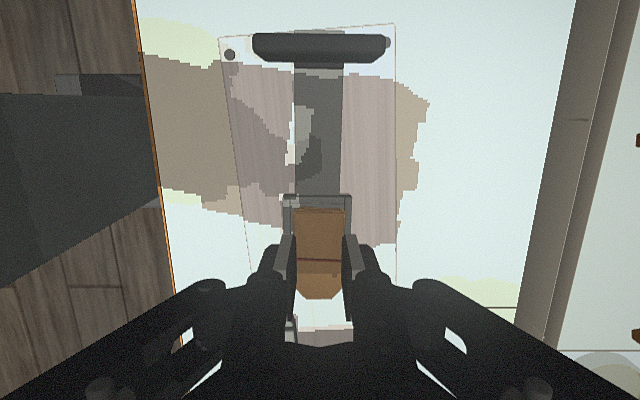

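The held tags lie level at (320,252). The pocket's rear rim is at row 195, columns 284 to 352, with the front rim near row 330. The bar is at (320,47) and the plate corners are at (219,38) and (394,25).

Run:
```python
from h import *
z=np.load('w3.npz');K,E=z['mtx'],z['extrinsics'];P=cloud(z['d'],K,E);p=z['p']
def ray(u,v,h):
    d=E[:3,:3]@[(u-K[0,2])/K[0,0],(v-K[1,2])/K[1,1],1];t=(h-E[2,3])/d[2];return (E[:3,3]+t*d)*1000
for n,u,v,h in(('rimRL',284,195,.017),('rimRR',352,195,.017),('tailL',295,180,.013),('tailR',344,180,.013),('tailL',295,80,.013),('tailR',344,80,.013),('frontL',288,342,.017),('frontR',354,342,.017)):print(n,ray(u,v,h)[:2].round(1))
roi=np.zeros(p.shape[:2],bool);roi[20:75,240:400]=1
m=roi&(P[...,2]>.054)&(P[...,2]<.066);v,u=np.nonzero(cv2.morphologyEx(m.astype(np.uint8),cv2.MORPH_OPEN,np.ones((3,3))))
q=np.array([ray(a,b,.060)[:2] for a,b in zip(u,v)]).astype(np.float32);print('bar',cv2.minAreaRect(q))
t=P[205:305,290:350].reshape(-1,3);t=t[(t[:,2]>.10)&(t[:,2]<.16)];print('tags z',np.percentile(t[:,2],[5,25,50,75,95]))
for u,v in[(320,215),(320,250),(320,290)]:print(P[v,u].round(4))
h=np.median(P[215:250,305:335,2]);print(h)
for u,v in[(293,207),(347,207),(310,299),(333,299),(295,275),(345,275)]:print('tag',ray(u,v,h)[:2].round(1))
for a,b in(((219,38),(394,25)),((222,80),(249,230)),((395,80),(396,240)),):print('plate',ray(*a,.008)[:2].round(1),ray(*b,.008)[:2].round(1))
for v in(187,192,195,198,201,330,336,342,348):print(v,p[v,300:345:15].tolist(),P[v,315].round(3))
c=cv2.resize(p[180:360,250:390,::-1],None,fx=3.3,fy=3.3);cv2.imwrite('pics/c4.png',cv2.convertScaleAbs(c,alpha=1.6))
```

```text
rimRL [479.3  36.4]
rimRR [533.8  36.4]
tailL [488.1  47.8]
tailR [527.4  47.8]
tailL [489.7 123.7]
tailR [525.9 123.7]
frontL [ 478.7 -104.6]
frontR [ 539.5 -104.7]
bar ((507.0804138183594, 140.44601440429688), (11.750231742858887, 77.96235656738281), 89.27169799804688)
tags z [0.12687959 0.12899805 0.12949648 0.13015206 0.15218783]
[0.5077 0.0593 0.1288]
[0.5077 0.0423 0.1293]
[0.5077 0.0212 0.129 ]
0.1293526328808439
tag [495.8  63.2]
tag [519.7  63.2]
tag [502.9  16.5]
tag [514.   16.5]
tag [495.9  29.5]
tag [519.5  29.5]
plate [434.5 153.1] [561.6 161.5]
plate [434.3 124.1] [447.3   2.6]
plate [564.7 124. ] [573.9  -6.8]
187 [[72, 72, 67], [74, 75, 72], [68, 73, 67]] [0.504 0.042 0.013]
192 [[74, 77, 74], [74, 78, 73], [75, 76, 70]] [0.504 0.038 0.013]
195 [[55, 53, 50], [57, 56, 55], [60, 59, 55]] [0.504 0.035 0.013]
198 [[77, 74, 73], [75, 75, 72], [81, 83, 78]] [0.504 0.034 0.019]
201 [[71, 74, 70], [73, 76, 69], [78, 81, 74]] [0.504 0.031 0.016]
330 [[167, 165, 156], [94, 87, 84], [97, 90, 88]] [ 0.503 -0.099  0.008]
336 [[108, 100, 97], [98, 97, 92], [103, 97, 93]] [ 0.503 -0.105  0.009]
342 [[106, 100, 95], [94, 91, 87], [101, 96, 90]] [ 0.503 -0.112  0.009]
348 [[33, 24, 33], [41, 43, 42], [30, 33, 32]] [0.506 0.048 0.197]
```

View pics/c4.png

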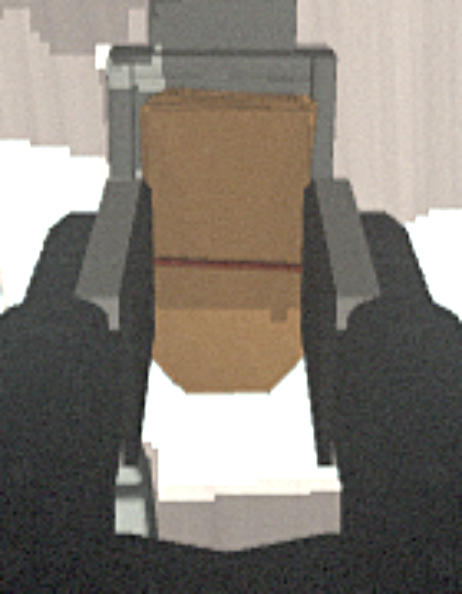

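The sled origin is about (506.5, 2), confirmed by both rim and bar, with heading about -y. The tags sit about 2 mm ahead of the TCP in +y, so I lower them to TCP (506.5, 0, 192).

```bash
python3 -m creep '[{"jaw":1,"travel":[-0.5,-20,-15],"roll":0},{"jaw":1,"travel":[-0.5,-38,-45],"roll":0},{"jaw":1,"travel":[-0.5,-38,-75],"roll":0},{"jaw":1,"travel":[-0.5,-38,-92],"roll":0},{"jaw":1,"travel":[-0.5,-38,-99],"roll":0},{"jaw":1,"travel":[-0.5,-38,-102.5],"roll":0},{"jaw":1,"travel":[-0.5,-38,-102.5],"roll":0},{"jaw":1,"travel":[-0.5,-38,-102.5],"roll":0}]'
```

```text
time_s: 5.65
position: [0.5069, -0.0002, 0.1935]
tool_rot: [[-0.001, 1.0, 0.002], [1.0, 0.001, -0.0], [-0.0, 0.002, -1.0]]
ft_force: [0.8, 0.6, 0.3]
grip_width: 0.0208
gripper_force: 19.8
```

```bash
python3 -m creep '[{"jaw":1,"travel":[0,0,-1],"roll":0},{"jaw":1,"travel":[0,0,-1],"roll":0},{"jaw":0.45,"travel":[0,0,-1],"roll":0},{"jaw":0.3,"travel":[0,0,-1],"roll":0},{"jaw":0.1,"travel":[0,0,0],"roll":0},{"jaw":0,"travel":[0,0,5],"roll":0},{"jaw":0,"travel":[0,5,30],"roll":0},{"jaw":0,"travel":[0,20,70],"roll":0},{"jaw":0,"travel":[0,50,110],"roll":0},{"jaw":0,"travel":[0,70,110],"roll":0},{"jaw":0,"travel":[0,70,110],"roll":0},{"jaw":0,"travel":[0,70,110],"roll":0}]'
python3 - <<'E'
from rig import *
import cv2,numpy as np
c=camera_params("wrist")
p,d=get_image("wrist");cv2.imwrite('pics/w4.png',cv2.convertScaleAbs(p[...,::-1],alpha=1.3));np.savez('w4.npz',p=p,d=d,**c)
o=observe();print(o['position'],o['ft_force'],o['wrist_torque'])
E
```

```text
time_s: 6.85
position: [0.5064, 0.0694, 0.3025]
tool_rot: [[-0.001, 1.0, -0.001], [1.0, 0.001, -0.0], [-0.0, -0.001, -1.0]]
ft_force: [0.5, 0.5, -0.6]
grip_width: 0.0426
gripper_force: 0.0
[0.50656682 0.06899437 0.30224712] [-0.45338557 -0.45340147  0.12836102] [-0.00332579  0.00715977  0.02369451]
```

View pics/w4.png

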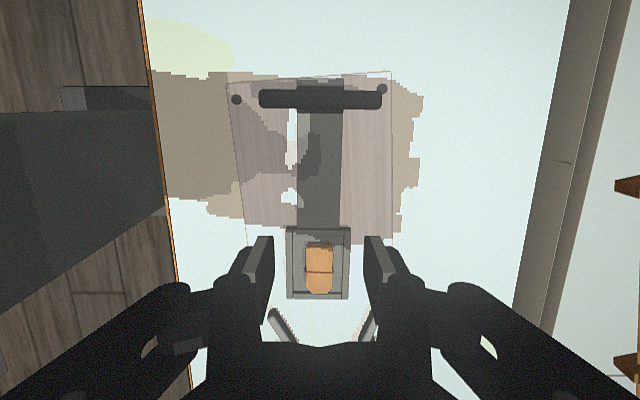

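The tags lie flat inside the pocket at (319,269), and the sled is undisturbed. The lips are at (280,322) and (370,322). Next I fit the reader's line from the head and plate.

Run:
```python
from h import *
from rig import observe
print(observe()['q'])
for n in('scene','side'):
    z=np.load(n+'0.npz');K,E=z['mtx'],z['extrinsics'];P=cloud(z['d'],K,E)
    m=(P[...,2]>.052)&(P[...,2]<.068)&(P[...,0]>.42)&(P[...,0]<.62)&(P[...,1]>-.26)&(P[...,1]<-.05)
    m=cv2.morphologyEx(m.astype(np.uint8),cv2.MORPH_OPEN,np.ones((3,3)));q=P[m>0]
    print(n,len(q),q[:,2].mean(),cv2.minAreaRect((q[:,:2]*1000).astype(np.float32)))
z=np.load('w4.npz');K,E=z['mtx'],z['extrinsics'];P=cloud(z['d'],K,E);p=z['p']
def ray(u,v,h):
    d=E[:3,:3]@[(u-K[0,2])/K[0,0],(v-K[1,2])/K[1,1],1];t=(h-E[2,3])/d[2];return (E[:3,3]+t*d)*1000
roi=np.zeros(p.shape[:2],bool);roi[80:120,250:395]=1
m=roi&(P[...,2]>.054)&(P[...,2]<.066);v,u=np.nonzero(cv2.morphologyEx(m.astype(np.uint8),cv2.MORPH_OPEN,np.ones((3,3))))
q=np.array([ray(a,b,.060)[:2] for a,b in zip(u,v)]).astype(np.float32);print('bar',cv2.minAreaRect(q))
for n,u,v,h in(('rimRL',286,227,.017),('rimRR',350,227,.017),('rimFL',286,299,.017),('rimFR',350,299,.017),('cornL',227,83,.008),('cornR',390,71,.008),('screwL',236,99,.008),('screwR',382,89,.008),('tag',319,269,.024)):print(n,ray(u,v,h)[:2].round(1))
m=(P[...,2]>.016)&(P[...,2]<.030);m[:300]=0;m[345:]=0
v,u=np.nonzero(m)
for s in(u<320,u>=320):
    a=np.array([ray(i,j,.022)[:2] for i,j in zip(u[s],v[s])])
    if len(a):print('lip',len(a),np.percentile(a,[2,50,98],axis=0).round(1).tolist())
```

```text
[-5.52874447e+00  2.38846896e+01  8.97212551e+01 -1.58686086e-02
  6.64669928e+01 -5.51711007e+00]
scene 403 0.05586282490949428 ((517.6302490234375, -157.89781188964844), (97.35307312011719, 102.88329315185547), 5.0415825843811035)
side 0 nan ((0.0, 0.0), (0.0, 0.0), 0.0)
bar ((507.1964111328125, 141.2575225830078), (11.712150573730469, 77.59207153320312), 89.2293472290039)
rimRL [478.6  37.5]
rimRR [533.   37.5]
rimFL [476.6 -32.7]
rimFR [534.9 -32.7]
cornL [434.9 153.9]
cornR [561.2 162.7]
screwL [441.1 141.9]
screwR [555.8 149.5]
tag [506.7   1.6]
lip 353 [[460.3, -74.2], [469.7, -59.9], [480.8, -44.0]]
lip 483 [[545.7, -74.1], [557.1, -51.2], [699.1, -30.1]]<stdin>:8: RuntimeWarning: Mean of empty slice.
  ret = ret.dtype.type(ret / rcount)
```

The fits agree. The reader line is x = 498.1 + 0.067·(158.2 − y), and the lips' midpoint of 513.3 matches the predicted 513.4. The bar is at (507.2, 141.3) with sled heading −0.0135, so the sled needs +0.08 rad and the bar −8 mm in x. I turn and go to the bar.

```bash
python3 -m creep '[{"jaw":0,"travel":[0,10,0],"roll":0.145},{"jaw":0,"travel":[0,20,0],"roll":0.29},{"jaw":0,"travel":[0,30,0],"roll":0.435},{"jaw":0,"travel":[0,40,0],"roll":0.58},{"jaw":0,"travel":[0,50,0],"roll":0.725},{"jaw":0,"travel":[0,60,0],"roll":0.87},{"jaw":0,"travel":[0.5,72,0],"roll":1.015},{"jaw":0,"travel":[0.5,72,0],"roll":1.16},{"jaw":0,"travel":[0.5,72,0],"roll":1.305},{"jaw":0,"travel":[0.5,72,0],"roll":1.45},{"jaw":0,"travel":[0.5,72,0],"roll":1.557},{"jaw":0,"travel":[0.5,72,0],"roll":1.557}]'
python3 -m creep '[{"jaw":0,"travel":[0,0,-25],"roll":0},{"jaw":0,"travel":[0,0,-55],"roll":0},{"jaw":0,"travel":[0,0,-80],"roll":0},{"jaw":0,"travel":[0,0,-95],"roll":0},{"jaw":0,"travel":[0,0,-102],"roll":0},{"jaw":0,"travel":[0,0,-102],"roll":0},{"jaw":0,"travel":[0,0,-102],"roll":0}]'
```

```text
time_s: 8.1
position: [0.5074, 0.1405, 0.302]
tool_rot: [[-1.0, 0.014, -0.002], [0.014, 1.0, -0.0], [0.002, -0.0, -1.0]]
ft_force: [0.1, 0.3, 0.6]
grip_width: 0.0427
gripper_force: 0.0
time_s: 8.8
position: [0.5074, 0.1413, 0.2012]
tool_rot: [[-1.0, 0.015, 0.001], [0.015, 1.0, -0.0], [-0.001, -0.0, -1.0]]
ft_force: [0.2, 0.4, 0.4]
grip_width: 0.0425
gripper_force: 0.0
```

Now I close on the bar.

```bash
python3 -m creep '[{"jaw":0.3,"travel":[0,0,0],"roll":0},{"jaw":0.5,"travel":[0,0,0],"roll":0},{"jaw":0.7,"travel":[0,0,0],"roll":0},{"jaw":0.85,"travel":[0,0,0],"roll":0},{"jaw":1,"travel":[0,0,0],"roll":0},{"jaw":1,"travel":[0,0,0],"roll":0},{"jaw":1,"travel":[0,0,0],"roll":0}]' 20
```

```text
time_s: 9.5
position: [0.5072, 0.1415, 0.2012]
tool_rot: [[-1.0, 0.014, 0.001], [0.014, 1.0, -0.0], [-0.001, -0.0, -1.0]]
ft_force: [-1.8, -0.9, 5.9]
grip_width: 0.0117
gripper_force: 20.6
```

```bash
python3 -m creep '[{"jaw":1,"travel":[0,0,0.4],"roll":0},{"jaw":1,"travel":[0,0,0.4],"roll":0}]'
python3 -m creep '[{"jaw":1,"travel":[-1,0,0],"roll":0.01},{"jaw":1,"travel":[-2,0,0],"roll":0.02},{"jaw":1,"travel":[-3,0,0],"roll":0.03},{"jaw":1,"travel":[-4,0,0],"roll":0.04},{"jaw":1,"travel":[-5,0,0],"roll":0.05},{"jaw":1,"travel":[-6,0,0],"roll":0.06},{"jaw":1,"travel":[-7,0,0],"roll":0.07},{"jaw":1,"travel":[-8,0,0],"roll":0.08},{"jaw":1,"travel":[-8,0,0],"roll":0.08},{"jaw":1,"travel":[-8,0,0],"roll":0.08}]'
```

```text
time_s: 9.7
position: [0.5073, 0.1415, 0.2012]
tool_rot: [[-1.0, 0.014, 0.0], [0.014, 1.0, -0.0], [-0.0, -0.0, -1.0]]
ft_force: [0.2, -0.9, 2.5]
grip_width: 0.0116
gripper_force: 20.2
time_s: 10.7
position: [0.4991, 0.1415, 0.2012]
tool_rot: [[-0.998, -0.066, 0.0], [-0.066, 0.998, -0.0], [-0.0, -0.0, -1.0]]
ft_force: [1.3, 0.4, 4.3]
grip_width: 0.0115
gripper_force: 20.5
```

```bash
python3 -m creep '[{"jaw":1,"travel":[0.3,-4,0.4],"roll":0},{"jaw":1,"travel":[0.5,-8,0.4],"roll":0},{"jaw":1,"travel":[0.8,-12,0.4],"roll":0},{"jaw":1,"travel":[1.1,-16,0.4],"roll":0},{"jaw":1,"travel":[1.3,-20,0.4],"roll":0},{"jaw":1,"travel":[1.6,-24,0.4],"roll":0},{"jaw":1,"travel":[1.9,-28,0.4],"roll":0},{"jaw":1,"travel":[2.1,-32,0.4],"roll":0},{"jaw":1,"travel":[2.4,-36,0.4],"roll":0},{"jaw":1,"travel":[2.7,-40,0.4],"roll":0}]'
python3 - <<'E'
from h import *
from rig import *
o=observe();print(o['ft_force'],o['wrist_torque'],o['position'])
c=camera_params('wrist');K,E=c['mtx'],c['extrinsics'];p,d=get_image('wrist');np.savez('w5.npz',p=p,d=d,**c)
P=cloud(d,K,E);H=cv2.cvtColor(p,cv2.COLOR_RGB2HSV)
q=P[(abs(P[...,0]-.51)<.06)&(abs(P[...,1]+.04)<.07)&(H[...,1]>100)&(P[...,2]<.05)];print(len(q),q.mean(0) if len(q) else 0, np.ptp(q,axis=0) if len(q) else 0)
E
```

```text
time_s: 11.7
position: [0.5019, 0.1011, 0.2014]
tool_rot: [[-0.998, -0.066, -0.0], [-0.066, 0.998, -0.0], [0.0, -0.0, -1.0]]
ft_force: [0.2, 0.1, -3.0]
grip_width: 0.0119
gripper_force: 19.4
[ 0.23389456  0.06068301 -2.99456026] [ 0.10314174 -0.03156325 -0.02792968] [0.50185624 0.10111907 0.20142826]
4291 [ 0.51027536 -0.0347724   0.02376453] [0.03970565 0.06022539 0.01799292]
```

```bash
python3 -m creep '[{"jaw":1,"travel":[0.2,-3,-0.2],"roll":0},{"jaw":1,"travel":[0.4,-6,-0.2],"roll":0},{"jaw":1,"travel":[0.6,-9,-0.2],"roll":0},{"jaw":1,"travel":[0.8,-12,-0.2],"roll":0}]'
python3 -m creep '[{"jaw":1,"travel":[0.2,-3,0],"roll":0},{"jaw":1,"travel":[0.4,-6,0],"roll":0},{"jaw":1,"travel":[0.6,-9,0],"roll":0},{"jaw":1,"travel":[0.8,-12,0],"roll":0}]'
python3 -c "
from rig import *
o=observe();print(o['ft_force'],o['wrist_torque'])"
```

```text
time_s: 12.15
position: [0.5027, 0.0893, 0.2013]
tool_rot: [[-0.998, -0.066, 0.0], [-0.066, 0.998, -0.0], [-0.0, -0.0, -1.0]]
ft_force: [0.2, 0.9, -2.3]
grip_width: 0.0114
gripper_force: 19.6
time_s: 12.55
position: [0.5035, 0.0773, 0.2013]
tool_rot: [[-0.998, -0.066, -0.0], [-0.066, 0.998, -0.0], [0.0, -0.0, -1.0]]
ft_force: [-0.5, 0.2, -2.1]
grip_width: 0.0114
gripper_force: 19.6
[-0.47824331  0.23161326 -2.08563553] [0.08514433 0.05068625 0.05191073]
```

```bash
python3 -m creep '[{"jaw":1,"travel":[0.2,-3,-0.2],"roll":0},{"jaw":1,"travel":[0.4,-6,-0.2],"roll":0},{"jaw":1,"travel":[0.6,-9,-0.2],"roll":0},{"jaw":1,"travel":[0.8,-12,-0.2],"roll":0},{"jaw":1,"travel":[1,-15,-0.2],"roll":0}]'
python3 -m creep '[{"jaw":1,"travel":[0.2,-3,0],"roll":0},{"jaw":1,"travel":[0.4,-6,0],"roll":0},{"jaw":1,"travel":[0.6,-9,0],"roll":0},{"jaw":1,"travel":[0.8,-12,0],"roll":0},{"jaw":1,"travel":[1,-15,0],"roll":0}]'
python3 -m creep '[{"jaw":1,"travel":[0.2,-3,0],"roll":0},{"jaw":1,"travel":[0.4,-6,0],"roll":0},{"jaw":1,"travel":[0.6,-9,0],"roll":0},{"jaw":1,"travel":[0.8,-12,0],"roll":0},{"jaw":1,"travel":[1,-15,0],"roll":0}]'
```

```text
time_s: 13.05
position: [0.5045, 0.0623, 0.2012]
tool_rot: [[-0.998, -0.066, 0.0], [-0.066, 0.998, 0.0], [-0.0, 0.0, -1.0]]
ft_force: [-0.5, 2.4, 0.6]
grip_width: 0.0116
gripper_force: 20.0
time_s: 13.55
position: [0.5055, 0.0473, 0.2012]
tool_rot: [[-0.998, -0.066, 0.0], [-0.066, 0.998, 0.0], [-0.0, 0.0, -1.0]]
ft_force: [-0.2, 2.2, 2.9]
grip_width: 0.0118
gripper_force: 20.3
time_s: 14.05
position: [0.5065, 0.0323, 0.2012]
tool_rot: [[-0.998, -0.066, 0.0], [-0.066, 0.998, 0.0], [-0.0, 0.0, -1.0]]
ft_force: [-0.6, 3.9, 4.3]
grip_width: 0.0113
gripper_force: 20.7
```

```bash
cat > g.py <<'E'
import sys
from rig import observe
o=observe();f=o['ft_force'];print(o['position'].round(4) if hasattr(o['position'],'round') else o['position'],[round(float(a),1) for a in f])
sys.exit(f[1]>6.5 or abs(f[0])>5 or abs(f[2])>6)
E
python3 -m creep '[{"jaw":1,"travel":[0.1,-2,0.2],"roll":0},{"jaw":1,"travel":[0.3,-4,0.2],"roll":0},{"jaw":1,"travel":[0.4,-6,0.2],"roll":0},{"jaw":1,"travel":[0.5,-8,0.2],"roll":0},{"jaw":1,"travel":[0.5,-8,0.2],"roll":0}]' >/dev/null && python3 g.py &&
python3 -m creep '[{"jaw":1,"travel":[0,-0.5,0],"roll":0},{"jaw":1,"travel":[0.1,-1,0],"roll":0}]' >/dev/null && python3 g.py &&
python3 -m creep '[{"jaw":1,"travel":[0,-0.5,0],"roll":0},{"jaw":1,"travel":[0.1,-1,0],"roll":0}]' >/dev/null && python3 g.py &&
python3 -m creep '[{"jaw":1,"travel":[0,-0.5,0],"roll":0},{"jaw":1,"travel":[0,-1,0],"roll":0}]' >/dev/null && python3 g.py &&
python3 -m creep '[{"jaw":1,"travel":[0,-0.5,0],"roll":0},{"jaw":1,"travel":[0.1,-1,0],"roll":0}]' >/dev/null && python3 g.py
```

```text
[0.507  0.0241 0.2012] [-0.2, -0.2, 1.2]False
```

```bash
sed -i 's/sys.exit(\(.*\))$/sys.exit(int(\1))/' g.py
python3 -m creep '[{"jaw":1,"travel":[0,-0.5,0],"roll":0},{"jaw":1,"travel":[0.1,-1,0],"roll":0}]' >/dev/null && python3 g.py &&
python3 -m creep '[{"jaw":1,"travel":[0,-0.5,0],"roll":0},{"jaw":1,"travel":[0.1,-1,0],"roll":0}]' >/dev/null && python3 g.py &&
python3 -m creep '[{"jaw":1,"travel":[0,-0.5,0],"roll":0},{"jaw":1,"travel":[0,-1,0],"roll":0}]' >/dev/null && python3 g.py &&
python3 -m creep '[{"jaw":1,"travel":[0,-0.5,0],"roll":0},{"jaw":1,"travel":[0.1,-1,0],"roll":0}]' >/dev/null && python3 g.py &&
python3 -m creep '[{"jaw":1,"travel":[0,-0.5,0],"roll":0},{"jaw":1,"travel":[0.1,-1,0],"roll":0}]' >/dev/null && python3 g.py &&
python3 -m creep '[{"jaw":1,"travel":[0,-0.5,0],"roll":0},{"jaw":1,"travel":[0,-1,0],"roll":0}]' >/dev/null && python3 g.py &&
python3 -m creep '[{"jaw":1,"travel":[0,-0.5,0],"roll":0},{"jaw":1,"travel":[0.1,-1,0],"roll":0}]' >/dev/null && python3 g.py &&
python3 -m creep '[{"jaw":1,"travel":[0,-0.5,0],"roll":0},{"jaw":1,"travel":[0.1,-1,0],"roll":0}]' >/dev/null && python3 g.py
```

```text
[0.507  0.0235 0.2012] [0.2, 2.3, 0.1]
[0.5071 0.0225 0.2012] [-0.5, 2.0, -0.3]
[0.5072 0.0215 0.2012] [-0.4, 1.9, -0.4]
[0.5072 0.0204 0.2012] [0.3, 1.6, 0.0]
[0.5073 0.0194 0.2012] [-0.5, 1.0, -1.4]
[0.5073 0.0184 0.2013] [-1.9, 0.6, -1.1]
[0.5075 0.0174 0.2013] [-0.8, 2.0, -2.4]
[0.5075 0.0165 0.2013] [-0.3, 1.4, -2.0]
```

```bash
python3 -m creep '[{"jaw":1,"travel":[0,-0.5,-0.1],"roll":0},{"jaw":1,"travel":[0.1,-1,-0.1],"roll":0}]' >/dev/null && python3 g.py &&
python3 -m creep '[{"jaw":1,"travel":[0,-0.5,0],"roll":0},{"jaw":1,"travel":[0.1,-1,0],"roll":0}]' >/dev/null && python3 g.py &&
python3 -m creep '[{"jaw":1,"travel":[0,-0.5,0],"roll":0},{"jaw":1,"travel":[0,-1,0],"roll":0}]' >/dev/null && python3 g.py &&
python3 -m creep '[{"jaw":1,"travel":[0,-0.5,0],"roll":0},{"jaw":1,"travel":[0.1,-1,0],"roll":0}]' >/dev/null && python3 g.py &&
python3 -m creep '[{"jaw":1,"travel":[0,-0.5,0],"roll":0},{"jaw":1,"travel":[0.1,-1,0],"roll":0}]' >/dev/null && python3 g.py &&
python3 -m creep '[{"jaw":1,"travel":[0,-0.5,0],"roll":0},{"jaw":1,"travel":[0,-1,0],"roll":0}]' >/dev/null && python3 g.py &&
python3 -m creep '[{"jaw":1,"travel":[0,-0.5,0],"roll":0},{"jaw":1,"travel":[0.1,-1,0],"roll":0}]' >/dev/null && python3 g.py &&
python3 -m creep '[{"jaw":1,"travel":[0,-0.5,0],"roll":0},{"jaw":1,"travel":[0.1,-1,0],"roll":0}]' >/dev/null && python3 g.py &&
python3 -m creep '[{"jaw":1,"travel":[0,-0.5,0],"roll":0},{"jaw":1,"travel":[0.1,-1,0],"roll":0}]' >/dev/null && python3 g.py &&
python3 -m creep '[{"jaw":1,"travel":[0,-0.5,0],"roll":0},{"jaw":1,"travel":[0,-1,0],"roll":0}]' >/dev/null && python3 g.py
```

```text
[0.5077 0.0155 0.2012] [0.2, 0.2, -1.2]
[0.5078 0.0145 0.2012] [-0.7, 1.2, -1.7]
[0.5078 0.0135 0.2013] [-0.4, 1.3, -1.6]
[0.5079 0.0125 0.2012] [0.4, 0.6, -0.7]
[0.508  0.0115 0.2012] [-0.0, 1.4, -1.1]
[0.508  0.0105 0.2012] [-0.9, 1.1, -1.4]
[0.5081 0.0095 0.2012] [-0.4, 1.5, -1.3]
[0.5082 0.0085 0.2013] [-0.8, 1.6, -0.2]
[0.5083 0.0075 0.2012] [-0.1, 3.0, -0.6]
[0.5083 0.0065 0.2012] [-0.2, 1.6, 0.2]
```

```bash
python3 -m creep '[{"jaw":1,"travel":[0,-0.5,0],"roll":0},{"jaw":1,"travel":[0.1,-1,0],"roll":0}]' >/dev/null && python3 g.py &&
python3 -m creep '[{"jaw":1,"travel":[0,-0.5,0],"roll":0},{"jaw":1,"travel":[0.1,-1,0],"roll":0}]' >/dev/null && python3 g.py &&
python3 -m creep '[{"jaw":1,"travel":[0,-0.5,0],"roll":0},{"jaw":1,"travel":[0,-1,0],"roll":0}]' >/dev/null && python3 g.py &&
python3 -m creep '[{"jaw":1,"travel":[0,-0.5,0],"roll":0},{"jaw":1,"travel":[0.1,-1,0],"roll":0}]' >/dev/null && python3 g.py &&
python3 -m creep '[{"jaw":1,"travel":[0,-0.5,0],"roll":0},{"jaw":1,"travel":[0.1,-1,0],"roll":0}]' >/dev/null && python3 g.py &&
python3 -m creep '[{"jaw":1,"travel":[0,-0.5,0],"roll":0},{"jaw":1,"travel":[0,-1,0],"roll":0}]' >/dev/null && python3 g.py &&
python3 -m creep '[{"jaw":1,"travel":[0,-0.5,0],"roll":0},{"jaw":1,"travel":[0.1,-1,0],"roll":0}]' >/dev/null && python3 g.py &&
python3 -m creep '[{"jaw":1,"travel":[0,-0.5,0],"roll":0},{"jaw":1,"travel":[0.1,-1,0],"roll":0}]' >/dev/null && python3 g.py &&
python3 -m creep '[{"jaw":1,"travel":[0,-0.5,0],"roll":0},{"jaw":1,"travel":[0.1,-1,0],"roll":0}]' >/dev/null && python3 g.py &&
python3 -m creep '[{"jaw":1,"travel":[0,-0.5,0],"roll":0},{"jaw":1,"travel":[0,-1,0],"roll":0}]' >/dev/null && python3 g.py
```

```text
[0.5084 0.0055 0.2012] [0.2, 2.7, -0.3]
[0.5084 0.0045 0.2012] [-0.3, 2.9, 0.9]
[0.5085 0.0035 0.2012] [-0.2, 1.9, 0.1]
[0.5086 0.0025 0.2012] [-0.4, 2.1, 1.4]
[0.5087 0.0015 0.2012] [-1.1, 2.7, 0.7]
[5.087e-01 5.000e-04 2.012e-01] [0.4, 2.3, 0.7]
[ 5.087e-01 -4.000e-04  2.012e-01] [0.2, 5.9, 1.1]
[ 0.5087 -0.0008  0.2012] [-0.8, 12.3, 2.4]
```

The sled has met the stop firmly at 12 N, about 10 N over friction and steady as typed steps ended. I ease slightly and release.

```bash
python3 -m creep '[{"jaw":1,"travel":[0,0,0],"roll":0},{"jaw":1,"travel":[0,0.2,0],"roll":0},{"jaw":1,"travel":[0,0.2,0],"roll":0}]'
python3 -m creep '[{"jaw":0.6,"travel":[0,0.2,0],"roll":0},{"jaw":0.4,"travel":[0,0.2,0],"roll":0},{"jaw":0.3,"travel":[0,0.2,0],"roll":0},{"jaw":0.3,"travel":[0,0.2,0],"roll":0}]'
```

```text
time_s: 20.05
position: [0.5087, -0.0007, 0.2012]
tool_rot: [[-0.998, -0.066, -0.0], [-0.066, 0.998, 0.001], [0.0, 0.001, -1.0]]
ft_force: [-1.1, 8.0, 2.0]
grip_width: 0.012
gripper_force: 20.4
time_s: 20.45
position: [0.5089, -0.0013, 0.2012]
tool_rot: [[-0.998, -0.066, 0.0], [-0.066, 0.998, -0.0], [-0.0, -0.0, -1.0]]
ft_force: [-0.8, 0.0, 0.0]
grip_width: 0.0298
gripper_force: 0.0
```

```bash
python3 -m creep '[{"jaw":0.3,"travel":[0,0,10],"roll":0},{"jaw":0.3,"travel":[0,0,40],"roll":0},{"jaw":0.3,"travel":[0,10,80],"roll":0},{"jaw":0.3,"travel":[0,25,120],"roll":0},{"jaw":0.3,"travel":[0,60,140],"roll":0},{"jaw":0.3,"travel":[0,80,140],"roll":0},{"jaw":0.3,"travel":[0,80,140],"roll":0},{"jaw":0.3,"travel":[0,80,140],"roll":0}]'
python3 - <<'E'
from h import *
from rig import *
o=observe();print(o['position'],o['ft_force'])
c=camera_params('wrist');K,E=c['mtx'],c['extrinsics'];p,d=get_image('wrist');np.savez('w6.npz',p=p,d=d,**c)
P=cloud(d,K,E)
m=(P[...,2]>.05)&(P[...,2]<.07)&(abs(P[...,0]-.509)<.07)&(abs(P[...,1])<.04)
m=cv2.morphologyEx(m.astype(np.uint8),cv2.MORPH_OPEN,np.ones((3,3)));q=P[m>0];print(len(q),q[:,2].mean(),cv2.minAreaRect((q[:,:2]*1000).astype(np.float32)))
H=cv2.cvtColor(p,cv2.COLOR_RGB2HSV);t=P[(H[...,1]>100)&(H[...,0]<20)&(P[...,2]<.05)&(P[...,2]>.005)&(abs(P[...,0]-.51)<.06)&(P[...,1]<.1)];print('tags visible outside:',len(t))
E
```

```text
time_s: 21.25
position: [0.5087, 0.0788, 0.3414]
tool_rot: [[-0.998, -0.067, -0.0], [-0.067, 0.998, -0.0], [0.0, -0.0, -1.0]]
ft_force: [1.0, -0.3, 0.2]
grip_width: 0.03
gripper_force: 0.0
[0.50867373 0.07877739 0.34142366] [ 0.95399948 -0.26094063  0.2109855 ]
1518 0.05687582225317889 ((508.53179931640625, 0.28687286376953125), (80.0872573852539, 12.507743835449219), 3.9829835891723633)
tags visible outside: 342
```

Run:
```python
from h import *
z=np.load('w6.npz');K,E=z['mtx'],z['extrinsics'];P=cloud(z['d'],K,E);p=z['p'];H=cv2.cvtColor(p,cv2.COLOR_RGB2HSV)
m=(H[...,1]>100)&(H[...,0]<20)&(P[...,2]<.05)&(P[...,2]>.005)&(abs(P[...,0]-.51)<.06)&(P[...,1]<.1)
n,l,s,c=cv2.connectedComponentsWithStats(m.astype(np.uint8))
for i in np.argsort(-s[1:,4])[:4]+1:print(s[i],c[i],P[l==i].mean(0).round(3),p[l==i].mean(0).round(),np.ptp(P[l==i],axis=0).round(3))
```

```text
[108 143  17  70 342] [115.92105263 177.60233918] [ 0.515 -0.1    0.034] [75. 42. 21.] [0.062 0.013 0.025]
```

The orange strip is the trim on the head's front face, at reader x 60, already visible before loading. No tags are outside, and the bar stands in line (4.0°) at its seated position. I hand in.

```bash
python3 -c "
from rig import *
print(close_job())"
```

```text
the job is handed in; nothing more can be done
None
```

I laid the brown tags flat in the pocket, pushed the sled in until it met the stop at about 12 N, released it and handed the job in at about 21 s; no verdict came back, and seating was judged by force and bar position since the button can't be read.

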